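# Open the bench cabinet and sort a socket and a spanner into its door trays

### The arm

A 6-joint arm with a two-finger parallel gripper is mounted at the origin on the work surface. World frame = base frame: x ahead of the robot, y to its left, z up, the work surface at z = 0. Lengths are in m, angles in rad, forces in N, time in s.
With the tool pointing down it reaches from about 0.35 to 0.775 m from the base axis. Payload 7.3 kg.
Tool frame: the origin (TCP) lies midway between the tips of the shut fingers; the grasp point (between the pads) lies 19 mm behind it (tcp_to_grasp is the distance from the TCP to the grasp point, in m); z points along the fingers, y is the line along which they close (so a half turn about z gives the same grasp; the last joint's range is limited). The gripper opens to 92 mm and grips with 3 to 60 N. Pads are 19 mm wide; open, the fingers measure 130 mm over their backs; the gripper's body (75 mm by 190 mm) begins 47 mm behind the grasp point.
Start: joints at [-1.376, 0.342, 1.524, -0, 1.275, -0.146], TCP at [0.175, -0.495, 0.227] pointing down, gripper open.
Joint ranges: [-2.53, 2.53], [-0.77, 2.02], [0.04, 2.7], [-1, 4.14], [0.28, 2.66], [-3.11, 3.11]. Speed limits (rad/s): [2.57, 2.57, 3.14, 3.14, 3.14, 3.14].

### API

Orientations are given as [roll, pitch, yaw] about the fixed x, y, z axes, in that order (R = Rz(yaw) Ry(pitch) Rx(roll)).
In Python, from cell import observe, read_camera, calibration, hand_in, tcp_to_grasp gives the robot as it stands.
- The arm moves only by the tool send_rows, never from a script. Its argument "targets" is a list of rows, each a list of 5 numbers: the opening, from 0 (shut) to 1 (fully open), then the shift along the world's x, y, z in m, then the turn about the world's z in rad. A call has 1 to 5 rows; each row shifts and turns the commanded pose from where the row before left it; what a row does not reach is not made up. A row lasts 1/10 s, in which the tool goes at most 50 mm and 8.59 degrees, less where a joint would pass 70% of its speed; a pose out of reach is approached as far as the arm can. A call is refused whole if a number of a shift passes 0.05 or a number of a turn 0.15, either way. A call with a gripper value outside its range is refused whole. The fingers move at their own pace and stop on an object; "grip_force" is the grip in N (left out, the last holds). Time passes only in rows, so rows that do not move let the fingers close. It gives the time, the measured TCP pose, the force, the opening and the grip force at its end, in the units of the state.
- observe(): the state, without advancing time (a new reading comes with each control period).
- read_camera(name): name is "side" or "top" or "wrist"; returns (picture, depth): 384x512x3 uint8, red, green, blue; 384x512 float32, m along the optical axis (not along the pixel's ray), 0 where there is no reading.
- calibration(name): a dict with "intrinsics" (3x3 intrinsics, pixels), "k1" (the pictures are not rectified: a ray, as slopes to the right and down, at radius r is drawn at 1 + k1 r^2 times it, then the intrinsics apply), "world_to_cam" (4x4, takes a point from world to camera coordinates); the wrist camera has in their place "hand_eye" (4x4, takes a point from camera to tool coordinates, whose origin is the TCP and whose axes are the flange's). Camera axes: x right, y up, looking along -z (the intrinsics and any distortion apply to the point x, -y, -z); pixel columns grow to the right and rows downward; lengths in m; the calibration is good to about 2 mm. A picture is of the moment at which its call begins: read the wrist's pose just before it. calibration takes no time and is no camera call.
- hand_in(): hands the job in; it is judged then, once.
The state is a dict: "time": time; "qpos": joint angles; "qvel": joint speeds; "joint_efforts": joint torques, N m; "tool_pos": TCP position; "tool_rot": TCP orientation; "contact_force": force on the tool from outside, world axes, zero at the start; "torque": the same for the moment, N m; "opening": finger opening in m; "grip_force": force on a finger pad.
Only numpy, scipy, OpenCV 4.12 (cv2) and the standard library are available. Lean on these libraries where they do the work, as an engineer would, in place of code of your own. Each camera call takes 0.05 s, during which the arm holds its last target. There are 200 camera calls.

### The job

Slide the round tin clear of the grey cabinet's door, keeping it upright on the bench, then swing the door wide open (about square to the cabinet or further) without the tin bumping the door or the cabinet. Put the loose drive socket into the short tray and the stubby spanner into the long tray on the inside of the door, each wholly inside its tray, and leave the door wide open. Leave all the other things on the bench where they are.

Things in the scene. Friction and masses are not known exactly. Their poses are not given: they have to be found in the camera images.
- cabinet: Grey sheet-metal cabinet fixed on the bench, 200 deep (x) x 310 wide (y) x 210 high, on 30 mm feet; a flat carton 90 x 140 x 18 lies on the rear half of its top. Origin: centre of its underside at bench height. At yaw 0 the front faces -x, to the robot; the closed door adds 15 mm, so its outer face is at x = -115 mm in this frame.
- door (a joint): Angle of the cabinet door in rad: 0 closed, grows as it opens, stop at 1.9. The door (310 wide, 15 thick, from 30 to 205 mm above the bench) turns about a vertical hinge at its left (+y) front edge, its free edge swinging out towards the robot; it stays where it is left (about 1 N at the handle). It may start slightly ajar.
- door_hinge (a point): Point on the door's vertical hinge line at handle height (172 mm above the bench). Its axes turn with the door: z up, -y along the door to its free edge (at y = -310 mm), +x through the door to its inside. Door panel at x = 0 to 15 mm.
- door_handle (a point): Middle of the handle bar on the door's outer face, near the free edge: a horizontal round steel bar 12 mm thick and 100 long (parallel to the door), its axis 45 mm off the face (39 mm clear behind it) and 172 mm above the bench, carried on a 12 mm bar at each end. Axes as door_hinge.
- long_tray (a point): Centre of the inner floor of the long tray on the door's inside, next to the hinge: open-topped, inside 64 (x) x 140 (y, along the door) x 45 deep, walls 3, floor 145 and rim 190 mm above the bench. Axes as door_hinge. Inside the cabinet while the door is shut.
- short_tray (a point): Centre of the inner floor of the short tray on the door's inside, next to the free edge: inside 64 (x) x 108 (y) x 45 deep, walls 3, floor 145 and rim 190 mm above the bench. Axes as door_hinge.
- tin: Squat round metal tin with a paper band, diameter 100, 85 high, about 0.5 kg, upright in front of the door inside the door's swing; too wide to grasp. Origin: centre of its underside.
- socket: Steel drive socket, plain cylinder, diameter 30, 38 high, standing upright. Origin: centre of its underside.
- socket_mid (a point): Centre of socket, 19 mm above its underside.
- spanner: Stubby steel spanner lying flat along its x axis, 100 long, 8 thick; handle 14 wide in the middle (x from -20 to 20 mm), heads 26 wide at both ends. Origin: middle of its underside.
- knob: Bystander: steel drawer knob standing on its foot, diameter 40, 40 high, waisted. Origin: centre of its underside.
- offcut: Bystander: pale wood block 55 (x) x 35 (y) x 30 high. Origin: centre of its underside.
- jar: Bystander: small glass jar with metal cap, diameter 48, 60 high. Origin: centre of its underside.
- tape: Bystander: roll of grey tape lying flat, diameter 60, 24 high. Origin: centre of its underside.
- screwdriver: Bystander: screwdriver 160 long lying along its x axis, about 30 thick.
- clamp: Bystander: grey spring clamp lying flat, about 140 x 95 x 30. Origin: centre of its underside.
Mind the look-alikes: they are no part of the job. Leave any green or turquoise look-alike of the tin alone.

How it is judged:
By the outcome, as a careful person would: the job done as asked, in the order asked, and still so for the second after the job is handed in, with the robot touching nothing.
It also fails if it takes over 72 s, if anything falls off the work surface, if the arm or the gripper's body presses on something with over 40 N, if the wrist force passes 120 N, or if a joint passes its speed limit or range.

## Working session

There is one attempt and no reset: what is moved stays moved. The work goes in short steps, Python scripts to look and compute and a tool call to move; the robot and the scene stay as the last step left them, time stands still between calls to the robot, and variables do not carry over. Pictures are saved under pics/ and viewed, at most 10 in all, crops included, and the job is handed in when it is done.

Besides the shell and the picture viewer there is one more tool, called after ">>>" as a command line: name --pt "numbers of a row" for each row, then --argument value for the rest. send_rows: Moves the arm, as the interface text tells. Its arguments: {"type":"object","properties":{"targets":{"type":"array","items":{"type":"array","items":{"type":"number"}}},"grip_force":{"type":"number"}},"required":["targets"]}

```bash
mkdir -p pics
cat > h.py <<'E'
import numpy as np, cv2
from cell import *
from scipy.spatial.transform import Rotation as R
def cam(name):
    c=calibration(name)
    if name=='wrist':
        s=observe(); T=np.eye(4); T[:3,:3]=R.from_euler('xyz',s['tool_rot']).as_matrix(); T[:3,3]=s['tool_pos']
        M=T@np.array(c['hand_eye'])
    else: M=np.linalg.inv(np.array(c['world_to_cam']))
    p,d=read_camera(name)
    return p,d,np.array(c['intrinsics']),c['k1'],M
def cloud(p,d,K,k1,M):
    h,w=d.shape
    v,u=np.mgrid[:h,:w].astype(float)
    uv=np.stack([u,v],-1).reshape(-1,1,2)
    n=cv2.undistortPoints(uv,K,np.array([k1,0,0,0.])).reshape(h,w,2)
    P=np.stack([n[...,0]*d,-n[...,1]*d,-d],-1)
    W=P@M[:3,:3].T+M[:3,3]; W[d<=0]=np.nan
    return W
def save(p,name,box=None,size=(800,600)):
    if box: p=p[box[1]:box[3],box[0]:box[2]]
    cv2.imwrite('pics/'+name,cv2.resize(p[...,::-1],size,interpolation=cv2.INTER_CUBIC))
E
python3 - <<'E'
from h import *
for n in ['top','side']:
    a=cam(n); W=cloud(*a); np.savez(f'{n}.npz',p=a[0],W=W); save(a[0],n+'.png')
    print(n,a[4][:3,3].round(2))
s=observe();print(s['time'],s['tool_pos'],s['tool_rot'],s['opening'])
E
```

```text
top [0.46 0.04 1.16]
side [ 0.26 -0.83  0.89]
0.1 [ 0.17541339 -0.49445181  0.22612062] [-3.14025058e+00 -1.64687456e-04  3.40808018e-01] 0.09171289326075188
```

View pics/top.png

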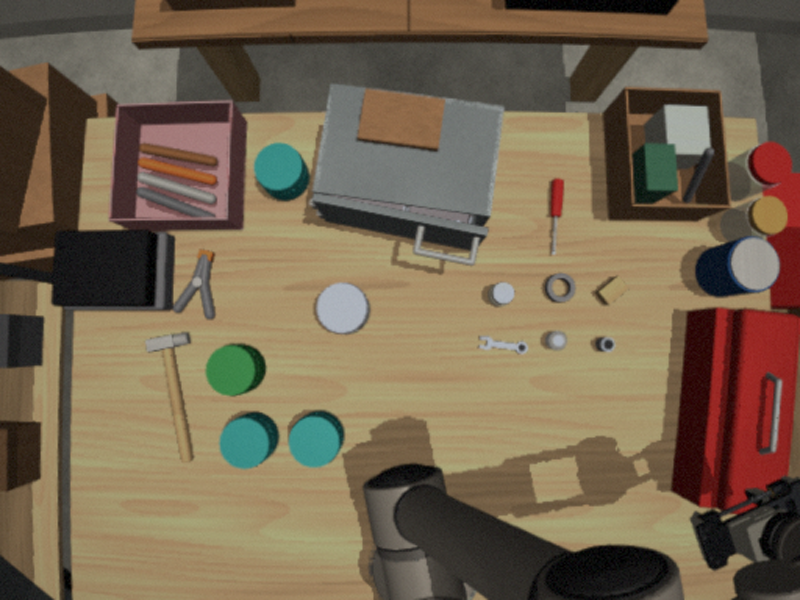

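View pics/side.png

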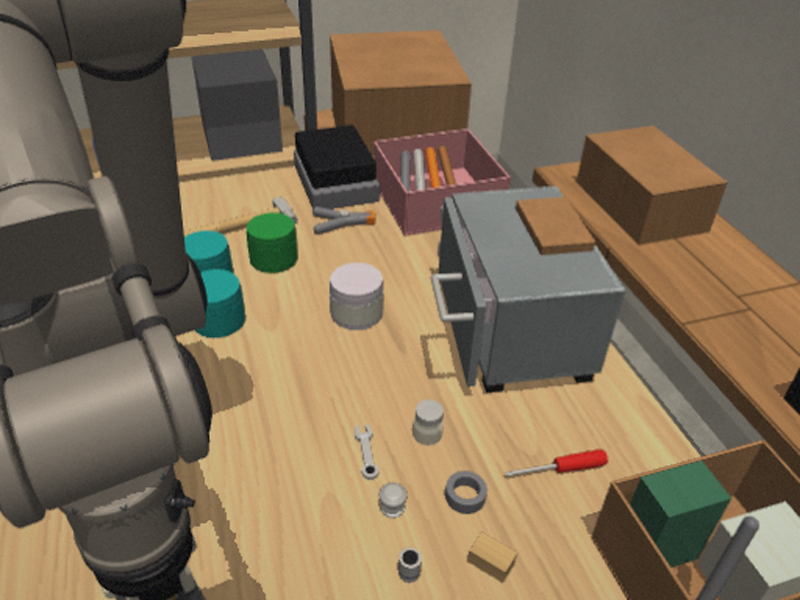

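The top view shows a pale tin at (342,308), the ajar door with its handle at (445,255) and its hinge near (316,205), and the spanner at (503,345). There are three small upright things: the capped jar (502,293), the round knob (557,341) and the narrow tube with a dark bore (606,344). The tube fits the socket. Next I measure these and confirm with one crop.

Run:
```python
from h import *
z=np.load('top.npz');W=z['W'];p=z['p']
save(p,'crop.png',(295,170,415,240),(800,467))
def blob(n,c,r,lo,hi):
    u,v=np.array(c)*.64
    q=W[int(v-r):int(v+r),int(u-r):int(u+r)].reshape(-1,3)
    q=q[(q[:,2]>lo)&(q[:,2]<hi)]
    (x,y),(a,b),an=cv2.minAreaRect((q[:,:2]*1000).astype(np.float32))
    print(n,'c',round(x),round(y),'size',round(a),round(b),'ang',round(an),'n',len(q),'zmax',np.percentile(q[:,2],95).round(3),'mean',q.mean(0).round(3))
blob('tin',(342,308),24,.06,.12)
blob('jar',(502,293),12,.04,.08)
blob('spanner',(503,345),20,.004,.02)
blob('knob',(557,341),12,.025,.06)
blob('socket',(606,344),11,.025,.06)
blob('tape',(560,288),14,.012,.04)
blob('offcut',(610,290),14,.02,.05)
blob('teal',(281,170),22,.06,.12)
blob('green',(236,370),22,.06,.12)
blob('clamp',(198,285),30,.01,.05)
# cabinet top, door top, handle
m=W.reshape(-1,3)
u,v=np.meshgrid(np.arange(512),np.arange(384));roi=((u>195)&(u<330)&(v>45)&(v<175)).ravel()
def rect(n,q):
    r=cv2.minAreaRect((q[:,:2]*1000).astype(np.float32)); print(n,len(q),cv2.boxPoints(r).round().tolist())
rect('cabtop',m[roi&(m[:,2]>.203)&(m[:,2]<.222)])
d=m[roi&(m[:,2]>.16)&(m[:,2]<.185)]
np.save('d.npy',d)
for q in [(415,250),(420,228),(447,257),(475,262),(480,235),(487,235),(480,232),(320,207),(318,203),(400,221),(440,230)]:
    print(q,W[int(q[1]*.64),int(q[0]*.64)].round(3))
print('bench',W[int(400*.64),int(450*.64)])
```

```text
tin c 520 163 size 97 99 ang 80 n 863 zmax 0.087 mean [0.519 0.162 0.084]
jar c 549 -151 size 40 40 ang 90 n 160 zmax 0.062 mean [ 0.55  -0.151  0.059]
spanner c 456 -150 size 107 115 ang 2 n 177 zmax 0.011 mean [ 0.449 -0.161  0.007]
knob c 456 -263 size 35 35 ang 37 n 119 zmax 0.041 mean [ 0.456 -0.263  0.037]
socket c 450 -366 size 28 27 ang 0 n 80 zmax 0.041 mean [ 0.449 -0.365  0.036]
tape c 564 -276 size 55 58 ang 84 n 181 zmax 0.027 mean [ 0.564 -0.277  0.023]
offcut c 558 -385 size 36 54 ang 39 n 195 zmax 0.033 mean [ 0.558 -0.384  0.029]
teal c 798 289 size 95 96 ang 76 n 823 zmax 0.088 mean [0.796 0.289 0.083]
green c 401 376 size 97 96 ang 65 n 886 zmax 0.088 mean [0.401 0.373 0.083]
clamp c 586 487 size 123 162 ang 85 n 938 zmax 0.049 mean [0.579 0.493 0.027]
cabtop 6855 [[637.0, -100.0], [870.0, -136.0], [917.0, 172.0], [683.0, 207.0]]
(415, 250) [0.615 0.024 0.177]
(420, 228) [0.657 0.016 0.177]
(447, 257) [ 0.605 -0.034  0.174]
(475, 262) [ 0.621 -0.106 -0.001]
(480, 235) [ 0.639 -0.089  0.198]
(487, 235) [ 0.638 -0.099  0.204]
(480, 232) [ 0.643 -0.088  0.205]
(320, 207) [0.699 0.196 0.16 ]
(318, 203) [0.697 0.193 0.201]
(400, 221) [0.667 0.049 0.184]
(440, 230) [ 0.652 -0.02   0.173]
bench [ 0.33550085 -0.05143762 -0.00047213]
```

View pics/crop.png

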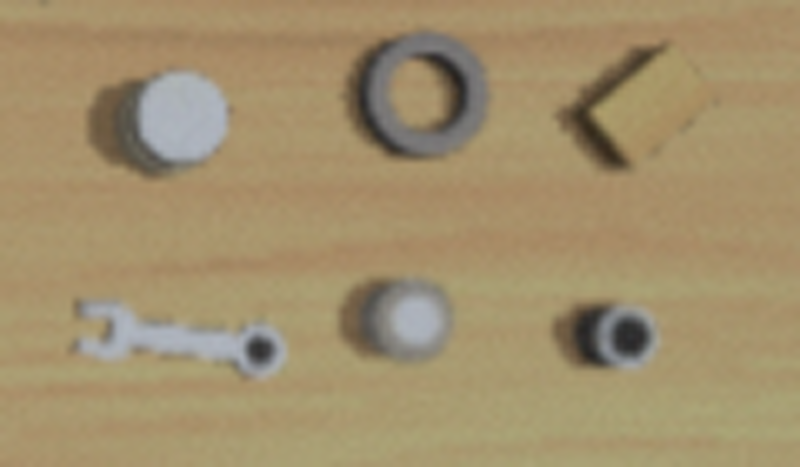

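The crop shows the socket, with its open bore, at (625,337); the knob at (412,320); and the spanner from (100,328) to (262,350). I take one more measuring pass for the spanner axis, the hinge and door angle, and the teal tins.

Run:
```python
from h import *
z=np.load('top.npz');W=z['W'];p=z['p']
hsv=cv2.cvtColor(p,cv2.COLOR_RGB2HSV)
u,v=np.meshgrid(np.arange(512),np.arange(384))
m=(hsv[...,1]<70)&(hsv[...,2]>110)&(u>303)&(u<340)&(v>210)&(v<232)
q=W[m]; q=q[np.isfinite(q[:,0])]
r=cv2.minAreaRect((q[:,:2]*1000).astype(np.float32)); print('spanner',len(q),r,q.mean(0), np.linalg.svd(q[:,:2]-q[:,:2].mean(0))[2][0])
for n,c in [('teal2',(316,440)),('teal3',(248,440))]:
    a=W[int(c[1]*.64)-24:int(c[1]*.64)+24,int(c[0]*.64)-24:int(c[0]*.64)+24].reshape(-1,3); a=a[a[:,2]>.07]; print(n,a.mean(0))
# cabinet top 
m=W.reshape(-1,3); roi=((u>195)&(u<330)&(v>45)&(v<175)).ravel()
t=m[roi&(m[:,2]>.207)&(m[:,2]<.24)]
r=cv2.minAreaRect((t[:,:2]*1000).astype(np.float32));print(r,cv2.boxPoints(r).round(),np.median(t[:,2]))
# handle in both views
for n in ['top','side']:
    Wn=np.load(n+'.npz')['W'].reshape(-1,3)
    hh=Wn[(Wn[:,2]>.155)&(Wn[:,2]<.185)&(Wn[:,0]>.57)&(Wn[:,0]<.64)&(abs(Wn[:,1]+.03)<.09)]
    b=np.round(hh[:,1],2)
    print(n,len(hh),[(k.round(2),hh[b==k][:,0].min().round(3),hh[b==k][:,0].max().round(3),np.median(hh[b==k][:,2]).round(3)) for k in np.unique(b)])
    dd=Wn[(Wn[:,2]>.19)&(Wn[:,2]<.207)&(Wn[:,0]>.6)&(Wn[:,0]<.72)&(Wn[:,1]>-.12)&(Wn[:,1]<.22)]
    b=np.round(dd[:,1]/3,2)*3
    print('door',[(k.round(2),dd[b==k][:,0].min().round(3)) for k in np.unique(b)])
```

```text
spanner 198 ((448.1018981933594, -160.0390625), (100.6822738647461, 29.280452728271484), 84.30487060546875) [ 0.44786344 -0.15816752  0.00580116] [-0.13020558 -0.99148702]
teal2 [0.26912908 0.21176488 0.08377968]
teal3 [0.26365019 0.34548598 0.08394236]
((777.3375244140625, 35.43206787109375), (311.02655029296875, 231.4462432861328), 81.57755279541016) [[ 640. -101.]
 [ 869. -135.]
 [ 915.  172.]
 [ 686.  206.]] 0.2102513314966074
top 276 [(np.float64(-0.1), np.float64(0.637), np.float64(0.638), np.float64(0.164)), (np.float64(-0.09), np.float64(0.619), np.float64(0.64), np.float64(0.175)), (np.float64(-0.08), np.float64(0.591), np.float64(0.64), np.float64(0.176)), (np.float64(-0.07), np.float64(0.59), np.float64(0.616), np.float64(0.176)), (np.float64(-0.06), np.float64(0.593), np.float64(0.604), np.float64(0.176)), (np.float64(-0.05), np.float64(0.596), np.float64(0.605), np.float64(0.177)), (np.float64(-0.04), np.float64(0.596), np.float64(0.608), np.float64(0.176)), (np.float64(-0.03), np.float64(0.599), np.float64(0.611), np.float64(0.176)), (np.float64(-0.02), np.float64(0.602
[... 1693 characters left out ...]
float64(0.0), np.float64(0.61), np.float64(0.621), np.float64(0.176)), (np.float64(0.01), np.float64(0.612), np.float64(0.639), np.float64(0.175)), (np.float64(0.02), np.float64(0.614), np.float64(0.634), np.float64(0.176))]
door [(np.float64(-0.12), np.float64(0.641)), (np.float64(-0.09), np.float64(0.64)), (np.float64(-0.06), np.float64(0.645)), (np.float64(-0.03), np.float64(0.653)), (np.float64(0.0), np.float64(0.659)), (np.float64(0.03), np.float64(0.664)), (np.float64(0.06), np.float64(0.671)), (np.float64(0.09), np.float64(0.677)), (np.float64(0.12), np.float64(0.684)), (np.float64(0.15), np.float64(0.691)), (np.float64(0.18), np.float64(0.697)), (np.float64(0.21), np.float64(0.702))]
```

>>> send_rows --pt "0.54 0.022 0.039 0 0" --pt "0.54 0.022 0.039 0 0.09" --pt "0.54 0.022 0.039 0 0.09" --pt "0.54 0.022 0.039 0 0.09" --pt "0.54 0.022 0.039 0 0.09"

```text
time: 0.6
tool_pos: [0.2859, -0.298, 0.2265]
tool_rot: [-3.141, -0.0, 0.704]
contact_force: [1.6, -1.6, 0.4]
opening: 0.0561
grip_force: 0.0
```

>>> send_rows --pt "0.54 0.022 0.039 0 0.084" --pt "0.54 0.022 0.039 0 0" --pt "0.54 0.022 0.039 0 0" --pt "0.54 0.022 0.039 0 0" --pt "0.54 0.022 0.039 0 0"

```text
time: 1.1
tool_pos: [0.3959, -0.103, 0.2267]
tool_rot: [3.141, 0.0, 0.785]
contact_force: [1.1, -0.1, 0.4]
opening: 0.0496
grip_force: 0.0
```

>>> send_rows --pt "0.54 0.022 0.039 0 0" --pt "0.54 0.022 0.039 0 0" --pt "0.54 0.022 0.039 0 0" --pt "0.54 0.022 0.039 0 0" --pt "0.54 0.022 0.039 0 0"

```text
time: 1.6
tool_pos: [0.5059, 0.0921, 0.2265]
tool_rot: [-3.141, 0.0, 0.785]
contact_force: [0.5, -0.0, -0.0]
opening: 0.0495
grip_force: 0.0
```

>>> send_rows --pt "0.54 0.022 0.041 0 0" --pt "0.54 0.022 0.041 0 0" --pt "0.54 0.021 0.041 0 0" --pt "0.54 0 0 0 0" --pt "0.54 0 0 0 0"

```text
time: 2.1
tool_pos: [0.5701, 0.2139, 0.2255]
tool_rot: [-3.141, 0.002, 0.787]
contact_force: [0.9, -0.5, -0.5]
opening: 0.0496
grip_force: 0.0
```

>>> send_rows --pt "0.54 0 0 -0.045 0" --pt "0.54 0 0 -0.045 0" --pt "0.54 0 0 -0.045 0" --pt "0.54 0 0 -0.04 0" --pt "0.54 0 0 -0.02 0"

```text
time: 2.6
tool_pos: [0.5679, 0.211, 0.0283]
tool_rot: [-3.139, 0.005, 0.783]
contact_force: [-0.2, -0.3, 0.9]
opening: 0.0498
grip_force: 0.0
```

>>> send_rows --pt "0.54 -0.005 -0.005 0 0" --pt "0.54 -0.005 -0.005 0 0" --pt "0.54 -0.005 -0.005 0 0" --pt "0.54 -0.008 -0.008 0 0" --pt "0.54 -0.01 -0.01 0 0"

```text
time: 3.1
tool_pos: [0.539, 0.1802, 0.0341]
tool_rot: [3.138, -0.005, 0.785]
contact_force: [2.5, 2.9, -1.0]
opening: 0.0498
grip_force: 1.8
```

>>> send_rows --pt "0.54 -0.011 -0.011 0 0" --pt "0.54 -0.011 -0.011 0 0" --pt "0.54 -0.011 -0.011 0 0" --pt "0.54 -0.011 -0.011 0 0" --pt "0.54 -0.011 -0.011 0 0"

```text
time: 3.6
tool_pos: [0.4836, 0.1249, 0.0339]
tool_rot: [3.138, -0.005, 0.784]
contact_force: [2.7, 2.6, -0.9]
opening: 0.0494
grip_force: 1.9
```

>>> send_rows --pt "0.54 -0.011 -0.011 0 0" --pt "0.54 -0.011 -0.011 0 0" --pt "0.54 -0.011 -0.011 0 0" --pt "0.54 -0.011 -0.011 0 0" --pt "0.54 -0.011 -0.011 0 0"

```text
time: 4.1
tool_pos: [0.4287, 0.0697, 0.0337]
tool_rot: [3.138, -0.004, 0.784]
contact_force: [3.0, 2.9, -1.5]
opening: 0.0497
grip_force: 1.9
```

>>> send_rows --pt "0.54 -0.011 -0.011 0 0" --pt "0.54 -0.01 -0.01 0 0" --pt "0.54 -0.008 -0.008 0 0" --pt "0.54 -0.005 -0.005 0 0" --pt "0.54 -0.002 -0.002 0 0"

```text
time: 4.6
tool_pos: [0.3932, 0.0336, 0.0332]
tool_rot: [3.137, -0.004, 0.784]
contact_force: [4.9, 4.9, 4.5]
opening: 0.0497
grip_force: 3.4
```

>>> send_rows --pt "0.54 0.01 0.01 0 0" --pt "0.54 0.01 0.01 0 0" --pt "0.54 0 0 0.05 0" --pt "0.54 0 0 0.05 0" --pt "0.54 0 0 0.05 0"

```text
time: 5.1
tool_pos: [0.4114, 0.055, 0.1833]
tool_rot: [-3.14, 0.002, 0.786]
contact_force: [1.9, -0.1, -0.3]
opening: 0.0499
grip_force: 0.0
```

>>> send_rows --pt "0.33 0 0 0.04 0.115" --pt "0.33 0.03 -0.012 0.02 0.115" --pt "0.33 0.04 -0.018 0 0.115" --pt "0.33 0.04 -0.018 0 0.115" --pt "0.33 0.04 -0.018 0 0.115"

```text
time: 5.6
tool_pos: [0.5633, -0.0115, 0.242]
tool_rot: [3.141, 0.0, 1.366]
contact_force: [0.1, 0.6, 0.9]
opening: 0.0304
grip_force: 0.0
```

>>> send_rows --pt "0.33 0.035 -0.015 0 0" --pt "0.33 0.01 -0.005 0 0" --pt "0.33 0 0 0 0" --pt "0.33 0 0 0 0"

```text
time: 6.0
tool_pos: [0.6061, -0.0308, 0.2412]
tool_rot: [-3.14, 0.0, 1.361]
contact_force: [-0.6, 0.6, 0.1]
opening: 0.0307
grip_force: 0.0
```

Run:
```python
from h import *
s=observe();print(s['tool_pos'],s['tool_rot'],s['qpos'])
a=cam('top');W=cloud(*a).reshape(-1,3)
q=W[(W[:,2]>.06)&(W[:,2]<.1)&(abs(W[:,0]-.36)<.08)&(abs(W[:,1])<.08)]
print('tin',q.mean(0),q.min(0),q.max(0))
a=cam('wrist');save(a[0],'w1.png',size=(640,480))
W=cloud(*a); q=W[(W[...,2]>.16)&(W[...,2]<.186)&(W[...,0]>.55)&(W[...,0]<.63)]
b=np.round(q[:,1],2);print([(k.round(2),np.median(q[b==k][:,0]).round(3),(b==k).sum()) for k in np.unique(b)])
```

```text
[ 0.60612265 -0.03083175  0.2412028 ] [-3.13993441e+00  3.77211487e-05  1.36050364e+00] [-1.77051792e-01  4.86480959e-01  1.25715007e+00  1.76694554e-05
  1.39962021e+00  3.32379047e-02]<stdin>:5: RuntimeWarning: Mean of empty slice.
  ret = um.true_divide(
Traceback (most recent call last):
ValueError: zero-size array to reduction operation minimum which has no identity
```

Run:
```python
from h import *
a=cam('wrist');save(a[0],'w1.png',size=(640,480))
W=cloud(*a); q=W[(W[...,2]>.16)&(W[...,2]<.186)&(W[...,0]>.55)&(W[...,0]<.63)]
b=np.round(q[:,1],2);print([(k.round(2),np.median(q[b==k][:,0]).round(3),(b==k).sum()) for k in np.unique(b)])
```

```text
[(np.float64(-0.09), np.float64(0.615), np.int64(3)), (np.float64(-0.08), np.float64(0.608), np.int64(292)), (np.float64(-0.07), np.float64(0.601), np.int64(222)), (np.float64(-0.06), np.float64(0.6), np.int64(163)), (np.float64(-0.05), np.float64(0.602), np.int64(176)), (np.float64(-0.04), np.float64(0.604), np.int64(182)), (np.float64(-0.03), np.float64(0.606), np.int64(183)), (np.float64(-0.02), np.float64(0.608), np.int64(193)), (np.float64(-0.01), np.float64(0.611), np.int64(190)), (np.float64(0.0), np.float64(0.613), np.int64(208)), (np.float64(0.01), np.float64(0.615), np.int64(240)), (np.float64(0.02), np.float64(0.62), np.int64(370)), (np.float64(0.03), np.float64(0.619), np.int64(57))]
```

View pics/w1.png

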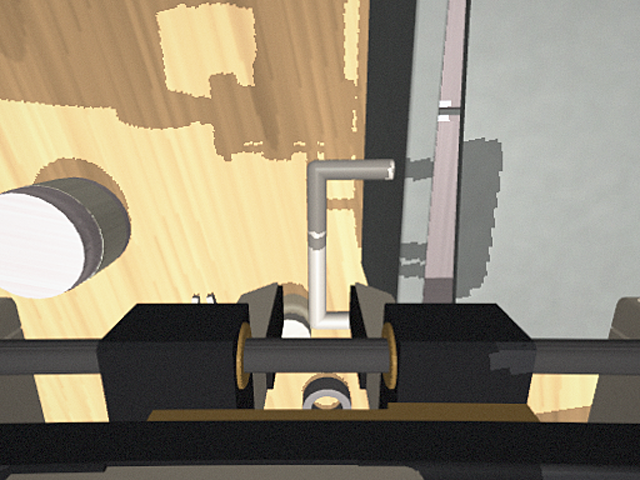

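The wrist view shows the handle bar at (318,240), centred between the fingers, which are at (265,330) and (370,330). The tin stands upright at (60,240), clear of the door. I descend and grip the bar.

>>> send_rows --pt "0.33 0 0 -0.04 0" --pt "0.33 0 0 -0.033 0" --pt "0.33 0 0 -0.01 0" --pt "0.33 0 0 0 0"

```text
time: 6.5
tool_pos: [0.6055, -0.0313, 0.1581]
tool_rot: [-3.139, 0.0, 1.36]
contact_force: [0.2, 0.1, 0.2]
opening: 0.0305
grip_force: 0.0
```

>>> send_rows --pt "0 0 0 0 0" --pt "0 0 0 0 0" --pt "0 0 0 0 0" --pt "0 0 0 0 0" --grip_force 12

```text
time: 6.9
tool_pos: [0.6072, -0.0319, 0.1604]
tool_rot: [3.139, -0.0, 1.36]
contact_force: [-2.0, 0.5, 6.0]
opening: 0.0112
grip_force: 12.0
```

Run:
```python
from h import *
p=np.array(observe()['tool_pos'][:2]); print(p)
H=np.array([.7025,.204]); v=p-H; prev=p
for i,t in enumerate(np.r_[.03,np.arange(.1,1.6,.1),1.56]):
    c,s=np.cos(-t),np.sin(-t); n=H+[c*v[0]-s*v[1],s*v[0]+c*v[1]]
    print(t.round(2),(n-prev).round(4),n.round(3)); prev=n
```

```text
[ 0.60715305 -0.03191886]
0.03 [-0.007  0.003] [ 0.6   -0.029]
0.1 [-0.016   0.0077] [ 0.584 -0.021]
0.2 [-0.0219  0.0129] [ 0.562 -0.008]
0.3 [-0.0205  0.0151] [0.542 0.007]
0.4 [-0.0189  0.017 ] [0.523 0.024]
0.5 [-0.0171  0.0188] [0.506 0.043]
0.6 [-0.0151  0.0205] [0.491 0.063]
0.7 [-0.013   0.0219] [0.478 0.085]
0.8 [-0.0108  0.023 ] [0.467 0.108]
0.9 [-0.0084  0.024 ] [0.458 0.132]
1.0 [-0.006   0.0247] [0.452 0.157]
1.1 [-0.0035  0.0252] [0.449 0.182]
1.2 [-0.0009  0.0254] [0.448 0.207]
1.3 [0.0016 0.0254] [0.45  0.233]
1.4 [0.0041 0.0251] [0.454 0.258]
1.5 [0.0066 0.0246] [0.46  0.282]
1.56 [0.0051 0.0144] [0.466 0.297]
```

>>> send_rows --pt "0 -0.007 0.003 0 -0.03" --pt "0 -0.016 0.008 0 -0.07" --pt "0 -0.022 0.013 0 -0.1" --pt "0 -0.021 0.015 0 -0.1" --pt "0 -0.019 0.017 0 -0.1"

```text
time: 7.4
tool_pos: [0.522, 0.024, 0.1604]
tool_rot: [3.137, -0.002, 0.955]
contact_force: [3.8, 2.6, 5.0]
opening: 0.0116
grip_force: 12.0
```

>>> send_rows --pt "0 -0.017 0.019 0 -0.1" --pt "0 -0.015 0.02 0 -0.1" --pt "0 -0.013 0.022 0 -0.1" --pt "0 -0.011 0.023 0 -0.1" --pt "0 -0.008 0.024 0 -0.1"

```text
time: 7.9
tool_pos: [0.4578, 0.1326, 0.1604]
tool_rot: [3.14, -0.003, 0.455]
contact_force: [2.1, -1.6, 5.6]
opening: 0.0117
grip_force: 12.0
```

>>> send_rows --pt "0 -0.006 0.025 0 -0.1" --pt "0 -0.004 0.025 0 -0.1" --pt "0 -0.001 0.025 0 -0.1" --pt "0 0.002 0.025 0 -0.1" --pt "0 0.004 0.025 0 -0.1"

```text
time: 8.4
tool_pos: [0.454, 0.2582, 0.1604]
tool_rot: [-3.141, -0.005, -0.044]
contact_force: [6.6, -3.9, 3.7]
opening: 0.0114
grip_force: 12.0
```

>>> send_rows --pt "0 0.007 0.025 0 -0.1" --pt "0 0.005 0.014 0 -0.06" --pt "0 0 0 0 0" --pt "0.33 0 0 0 0" --pt "0.33 0 0 0 0"

```text
time: 8.9
tool_pos: [0.4642, 0.296, 0.1587]
tool_rot: [3.141, 0.0, -0.2]
contact_force: [-0.7, 1.1, -1.1]
opening: 0.023
grip_force: 0.0
```

>>> send_rows --pt "0.33 0 0 0 0" --pt "0.33 0 0 0.03 0" --pt "0.33 0 0 0.05 0" --pt "0.33 0 0 0.02 0"

```text
time: 9.3
tool_pos: [0.4656, 0.2965, 0.2629]
tool_rot: [-3.138, -0.004, -0.2]
contact_force: [0.1, -0.4, 0.7]
opening: 0.0304
grip_force: 0.0
```

>>> send_rows --pt "0.6 -0.001 -0.04 0 0.112" --pt "0.6 -0.001 -0.047 0 0.112" --pt "0.6 -0.001 -0.047 0 0.112" --pt "0.6 -0.001 -0.047 0 0.112" --pt "0.6 -0.001 -0.047 0 0.112"

```text
time: 9.8
tool_pos: [0.4588, 0.0663, 0.2587]
tool_rot: [3.142, 0.0, 0.365]
contact_force: [0.3, -0.0, 0.6]
opening: 0.0549
grip_force: 0.0
```

>>> send_rows --pt "0.6 -0.001 -0.047 0 0.112" --pt "0.6 -0.001 -0.047 0 0.112" --pt "0.6 -0.001 -0.047 0 0.112" --pt "0.6 -0.001 -0.047 0 0.112" --pt "0.6 -0.001 -0.047 0 0.112"

```text
time: 10.3
tool_pos: [0.4537, -0.1687, 0.2587]
tool_rot: [-3.142, -0.0, 0.924]
contact_force: [0.3, -0.6, 0.1]
opening: 0.0549
grip_force: 0.0
```

>>> send_rows --pt "0.6 0 -0.047 0 0.112" --pt "0.6 0 -0.047 0 0.112" --pt "0.6 0 -0.047 0 0.112" --pt "0.6 0 -0.03 0 0.112" --pt "0.6 0 0 0 0"

```text
time: 10.8
tool_pos: [0.4534, -0.3415, 0.2577]
tool_rot: [-3.141, 0.0, 1.366]
contact_force: [-0.0, -0.2, -0.3]
opening: 0.0552
grip_force: 0.0
```

Run:
```python
from h import *
s=observe();print(s['tool_pos'],s['tool_rot'])
a=cam('top');W=cloud(*a);save(a[0],'t2.png');np.savez('t2.npz',p=a[0],W=W)
m=W.reshape(-1,3)
a=cam('side');S=cloud(*a);sm=S.reshape(-1,3)
a=cam('wrist');w=cloud(*a);wm=w.reshape(-1,3)
for n,X in [('top',m),('side',sm),('wrist',wm)]:
  for nm,c,lo,hi,r in [('socket',(.45,-.366),.03,.05,.03),('tin',(.355,0),.07,.1,.07)]:
    q=X[(X[:,2]>lo)&(X[:,2]<hi)&(np.hypot(X[:,0]-c[0],X[:,1]-c[1])<r)]
    if len(q)>5: print(n,nm,len(q),q.mean(0).round(4),(q.min(0)/2+q.max(0)/2).round(3),np.ptp(q,0).round(3))
  q=X[(X[:,2]>.18)&(X[:,2]<.212)&(X[:,0]>.36)&(X[:,0]<.69)&(X[:,1]>.1)&(X[:,1]<.34)]
  if len(q)>5:
    b=np.round(q[:,0]/3,2)*3; print(n,'door',[(k.round(2),q[b==k][:,1].min().round(3),q[b==k][:,1].max().round(3)) for k in np.unique(b)])
```

```text
[ 0.4533596  -0.34148383  0.2576626 ] [-3.14062249e+00  3.32495689e-04  1.36595264e+00]
top socket 73 [ 0.4489 -0.3657  0.0371] [ 0.45  -0.368  0.036] [0.028 0.029 0.012]
top tin 855 [ 0.356  -0.001   0.0839] [ 0.356 -0.002  0.081] [0.094 0.099 0.021]
top door [(np.float64(0.39), np.float64(0.25), np.float64(0.266)), (np.float64(0.42), np.float64(0.173), np.float64(0.301)), (np.float64(0.45), np.float64(0.167), np.float64(0.305)), (np.float64(0.48), np.float64(0.16), np.float64(0.292)), (np.float64(0.51), np.float64(0.154), np.float64(0.287)), (np.float64(0.54), np.float64(0.149), np.float64(0.238)), (np.float64(0.57), np.float64(0.142), np.float64(0.231)), (np.float64(0.6), np.float64(0.136), np.float64(0.223)), (np.float64(0.63), np.float64(0.13), np.float64(0.219)), (np.float64(0.66), np.float64(0.125), np.float64(0.211)), (np.float64(0.69), np.float64(0.175), np.float64(0.207))]
side socket 171 [ 0.4508 -0.3712  0.0362] [ 0.451 -0.37   0.035] [0.029 0.029 0.01 ]
side tin 983 [ 0.3574 -0.0122  0.0825] [ 0.359 -0.006  0.079] [0.099 0.103 0.019]
side door [(np.float64(0.39), np.float64(0.246), np.float64(0.259)), (np.float64(0.42), np.float64(0.167), np.float64(0.261)), (np.float64(0.45), np.float64(0.161), np.float64(0.256)), (np.float64(0.48), np.float64(0.156), np.float64(0.251)), (np.float64(0.51), np.float64(0.149), np.float64(0.242)), (np.float64(0.54), np.float64(0.218), np.float64(0.221))]
wrist socket 413 [ 0.4493 -0.3654  0.0376] [ 0.449 -0.366  0.035] [0.029 0.029 0.01 ]
```

View pics/t2.png

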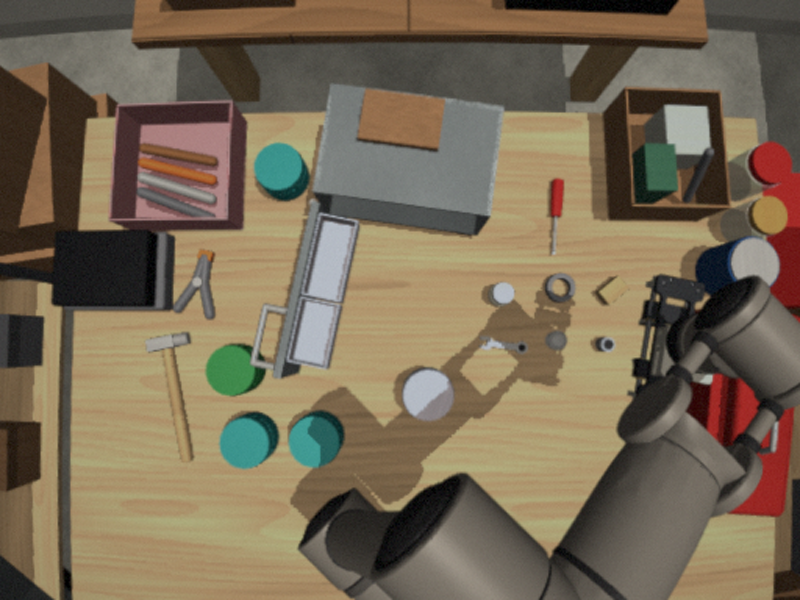

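The top view shows the door wide open at about 1.62 rad, with the long tray at (328,260), the short tray at (312,335) and the tin at (428,393), upright and clear. I grasp the socket and measure the trays.

>>> send_rows --pt "0.6 -0.004 -0.024 -0.03 0" --pt "0.6 0 0 -0.05 0" --pt "0.6 0 0 -0.05 0" --pt "0.6 0 0 -0.05 0" --pt "0.6 0 0 -0.04 0"

```text
time: 11.45
tool_pos: [0.4502, -0.3594, 0.0367]
tool_rot: [-3.14, -0.001, 1.368]
contact_force: [0.3, -0.1, -0.3]
opening: 0.0553
grip_force: 0.0
```

>>> send_rows --pt "0.6 0 0 -0.02 0" --pt "0.6 0 0 -0.008 0" --pt "0 0 0 0 0" --pt "0 0 0 0 0" --pt "0 0 0 0 0" --grip_force 20

```text
time: 11.95
tool_pos: [0.4514, -0.3624, 0.0125]
tool_rot: [3.139, 0.002, 1.368]
contact_force: [0.2, 0.6, 0.7]
opening: 0.0358
grip_force: 0.0
```

Run:
```python
from h import *
W=np.load('t2.npz')['W'].reshape(-1,3)
H=np.array([.7025,.204]);d=np.array([-.980,.198]);n=np.array([-.198,-.980])
a=(W[:,:2]-H)@d;b=(W[:,:2]-H)@n
f=(W[:,2]>.138)&(W[:,2]<.153)&(b>.0)&(b<.1)&(a>0)&(a<.32)
h,_=np.histogram(a[f],np.arange(0,.32,.01));print('floor along',h)
h,_=np.histogram(b[f],np.arange(0,.1,.005));print('across',h)
r=(W[:,2]>.183)&(W[:,2]<.195)&(b>.025)&(b<.095)&(a>-.02)&(a<.33)
h,_=np.histogram(a[r&(b<.075)],np.arange(0,.32,.005));print('rim along',h)
h,_=np.histogram(b[r],np.arange(0.025,.095,.003));print('rim across',h)
```

```text
floor along [ 1  0 70 73 64 75 72 70 71 75 73 73 70 75 72 71  6 61 74 74 73 75 76 73
 73 75 78 77  6  5  4]
across [  0   0   6  75 151 156 158 152 151 151 157 149 158 154 148  22  43   5
   0]
rim along [ 0  0  0  8 19  0  0  0  0  0  0  0  0  0  0  0  0  0  0  0  0  0  0  0
  0  0  0  0  0  0  0  0 20  8 15  0  0  0  0  0  0  0  0  0  0  0  0  0
  0  0  0  0  0  0  0  1 23  0  0  0  0  0  0]
rim across [  4   9   6   5   5   7   5   5   5   4   7   6   5   5   5   6   8   5
  27 105   6   0   0]
```

>>> send_rows --pt "0 0 0 0 0" --pt "0 0 0 0 0" --pt "0 0 0 0.03 0" --pt "0 0 0 0.05 0" --pt "0 0 0 0.05 0"

```text
time: 12.45
tool_pos: [0.4499, -0.3614, 0.1419]
tool_rot: [-3.14, -0.001, 1.367]
contact_force: [1.0, -0.6, 0.4]
opening: 0.0299
grip_force: 20.0
```

>>> send_rows --pt "0 0 0 0.05 0" --pt "0 0 0.03 0.05 0" --pt "0 0.001 0.04 0.02 0" --pt "0 0.002 0.04 0 0" --pt "0 0.002 0.04 0 0"

```text
time: 12.95
tool_pos: [0.4554, -0.2149, 0.2548]
tool_rot: [3.139, 0.001, 1.367]
contact_force: [0.7, 0.3, -2.4]
opening: 0.0292
grip_force: 20.0
```

>>> send_rows --pt "0 0.002 0.045 0 0" --pt "0 0.002 0.045 0 0" --pt "0 0.002 0.045 0 0" --pt "0 0.002 0.045 0 0" --pt "0 0.002 0.045 0 0"

```text
time: 13.45
tool_pos: [0.4651, 0.0106, 0.254]
tool_rot: [3.141, -0.0, 1.367]
contact_force: [0.5, -0.0, -0.8]
opening: 0.0295
grip_force: 20.0
```

>>> send_rows --pt "0 0.002 0.045 0 0" --pt "0 0.002 0.045 0 0" --pt "0 0.002 0.045 0 0" --pt "0 0.002 0.045 0 0" --pt "0 0 0 0 0"

```text
time: 13.95
tool_pos: [0.4728, 0.1936, 0.2537]
tool_rot: [3.142, -0.002, 1.373]
contact_force: [0.1, -0.3, -1.5]
opening: 0.0297
grip_force: 20.0
```

>>> send_rows --pt "0 -0.001 0.009 0 0" --pt "0 0 0 -0.03 0" --pt "0 0 0 -0.04 0" --pt "0 0 0 -0.02 0" --pt "0 0 0 -0.004 0"

```text
time: 14.45
tool_pos: [0.471, 0.1965, 0.1574]
tool_rot: [-3.137, 0.002, 1.366]
contact_force: [-0.5, 0.3, -0.7]
opening: 0.0295
grip_force: 20.0
```

>>> send_rows --pt "0.5 0 0 0 0" --pt "0.5 0 0 0 0" --pt "0.5 0 0 0 0" --pt "0.5 0 0 0.03 0" --pt "0.5 0 0 0.05 0"

```text
time: 14.95
tool_pos: [0.4711, 0.1974, 0.2389]
tool_rot: [-3.137, 0.002, 1.368]
contact_force: [0.7, 0.1, 0.7]
opening: 0.046
grip_force: 0.0
```

>>> send_rows --pt "0.5 0 0 0.03 0" --pt "0.5 -0.003 -0.04 0 0.035" --pt "0.5 -0.003 -0.045 0 0.035" --pt "0.5 -0.003 -0.045 0 0" --pt "0.5 -0.003 -0.045 0 0"

```text
time: 15.45
tool_pos: [0.4604, 0.0214, 0.2709]
tool_rot: [3.139, 0.0, 1.439]
contact_force: [0.4, 0.3, -1.1]
opening: 0.0459
grip_force: 0.0
```

>>> send_rows --pt "0.5 -0.003 -0.045 0 0" --pt "0.5 -0.003 -0.045 0 0" --pt "0.5 -0.003 -0.045 0 0" --pt "0.5 -0.002 -0.047 0 0" --pt "0.5 0 0 0 0"

```text
time: 15.95
tool_pos: [0.4493, -0.1642, 0.2705]
tool_rot: [3.139, 0.003, 1.432]
contact_force: [0.2, 0.2, -0.7]
opening: 0.0461
grip_force: 0.0
```

Run:
```python
from h import *
s=observe();print(s['tool_pos'],s['tool_rot'])
a=cam('wrist');W=cloud(*a);save(a[0],'w2.png',size=(640,480));np.savez('w2.npz',p=a[0],W=W)
hsv=cv2.cvtColor(a[0],cv2.COLOR_RGB2HSV)
m=(W[...,2]>.004)&(W[...,2]<.014)&(abs(W[...,0]-.448)<.06)&(abs(W[...,1]+.16)<.07)
q=W[m];print(len(q));r=cv2.minAreaRect((q[:,:2]*1000).astype(np.float32));print(r,q.mean(0),np.linalg.svd(q[:,:2]-q[:,:2].mean(0),full_matrices=False)[2][0])
t=cam('side');S=cloud(*t).reshape(-1,3)
H=np.array([.7025,.204]);d=np.array([-.980,.198]);n=np.array([-.198,-.980])
T=cloud(*cam('top')).reshape(-1,3)
for X in (S,T):
  A=(X[:,:2]-H)@d;B=(X[:,:2]-H)@n
  f=(X[:,2]>.165)&(X[:,2]<.187)&(B>.022)&(B<.077)&(A>.175)&(A<.275)
  print('socket in tray',f.sum(),A[f].mean(),B[f].mean(),np.ptp(A[f]) if f.any() else 0,np.ptp(B[f]) if f.any() else 0,np.percentile(X[f,2],95))
```

```text
[ 0.44926406 -0.16419545  0.27049926] [3.13942118e+00 2.65007860e-03 1.43177663e+00]
839
((448.0696105957031, -159.45628356933594), (98.78524780273438, 27.31846809387207), 81.57462310791016) [ 0.44891999 -0.16015452  0.0077479 ] [-0.13975304 -0.99018639]
socket in tray 42 0.2389950131667852 0.050182759962164626 0.0521749348673676 0.05177371970702943 0.18423873074103475
socket in tray 92 0.22677544690197404 0.05894799575641751 0.028131382111683673 0.026014375150351647 0.18571717886024772
```

View pics/w2.png

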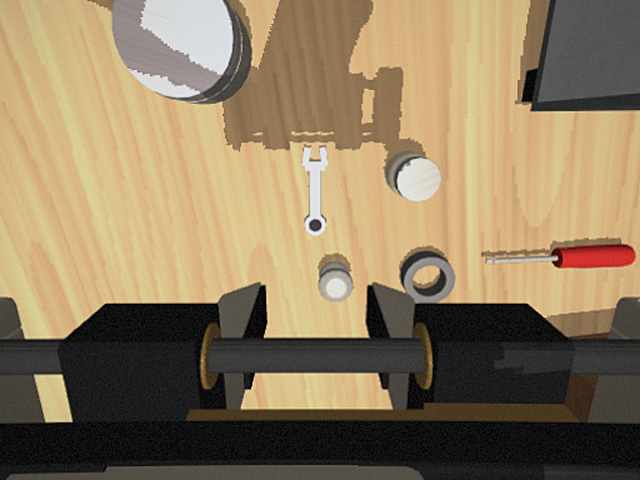

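The wrist view shows the spanner at (315,190), centred in x between the fingers, with the jar (415,178), knob (335,280) and tape (428,275) clear of it. The socket stands in the short tray with its top at 0.186. I grasp the spanner.

>>> send_rows --pt "0.5 -0.001 0.004 -0.03 0" --pt "0.5 0 0 -0.05 0" --pt "0.5 0 0 -0.05 0" --pt "0.5 0 0 -0.05 0" --pt "0.5 0 0 -0.05 0"

```text
time: 16.6
tool_pos: [0.4492, -0.1534, 0.0388]
tool_rot: [3.139, 0.001, 1.44]
contact_force: [1.0, -0.8, -0.4]
opening: 0.0459
grip_force: 0.0
```

>>> send_rows --pt "0.5 0 0 -0.02 0" --pt "0.5 0 0 -0.01 0" --pt "0.5 0 0 0 0"

```text
time: 16.9
tool_pos: [0.4486, -0.1539, 0.0093]
tool_rot: [-3.141, -0.001, 1.44]
contact_force: [0.4, -1.1, 0.2]
opening: 0.0459
grip_force: 0.0
```

>>> send_rows --pt "0.5 0 -0.005 -0.005 0" --pt "0.5 0 0 0 0" --pt "0 0 0 0 0" --pt "0 0 0 0 0" --pt "0 0 0 0 0" --grip_force 25

```text
time: 17.4
tool_pos: [0.4487, -0.1603, 0.0051]
tool_rot: [3.141, 0.0, 1.438]
contact_force: [-0.6, -0.1, 0.0]
opening: 0.0266
grip_force: 0.0
```

>>> send_rows --pt "0 0 0 0 0" --pt "0 0 0 0 0" --pt "0 0 0 0.02 0" --pt "0 0 0 0.04 0" --pt "0 0 0 0.05 0"

```text
time: 17.9
tool_pos: [0.4471, -0.1594, 0.1144]
tool_rot: [-3.137, -0.002, 1.438]
contact_force: [1.4, -1.2, -0.8]
opening: 0.0135
grip_force: 25.0
```

>>> send_rows --pt "0 0 0 0.05 0.1" --pt "0 0 0 0.05 0.1" --pt "0 0 0 0.05 0.1" --pt "0 0.013 0.028 0 0.1" --pt "0 0.013 0.028 0 0.1"

```text
time: 18.4
tool_pos: [0.4751, -0.1041, 0.2664]
tool_rot: [3.139, 0.003, 1.94]
contact_force: [0.2, -0.2, -1.7]
opening: 0.0131
grip_force: 25.0
```

>>> send_rows --pt "0 0.013 0.028 0 0.1" --pt "0 0.013 0.028 0 0.1" --pt "0 0.013 0.028 0 0.1" --pt "0 0.013 0.028 0 0.1" --pt "0 0.013 0.028 0 0.1"

```text
time: 18.9
tool_pos: [0.5396, 0.0372, 0.2643]
tool_rot: [-3.141, -0.001, 2.442]
contact_force: [1.3, -1.0, -0.2]
opening: 0.013
grip_force: 25.0
```

>>> send_rows --pt "0 0.013 0.028 0 0.1" --pt "0 0.013 0.028 0 0.1" --pt "0 0.013 0.028 0 0.1" --pt "0 0.013 0.028 0 0.1" --pt "0 0.014 0.024 0 0.104"

```text
time: 19.4
tool_pos: [0.6055, 0.1735, 0.2642]
tool_rot: [-3.141, -0.001, 2.947]
contact_force: [-0.6, -0.4, -0.6]
opening: 0.0131
grip_force: 25.0
```

>>> send_rows --pt "0 0 0 0 0" --pt "0 0 0 0 0"

```text
time: 19.6
tool_pos: [0.6051, 0.1721, 0.2637]
tool_rot: [-3.141, -0.001, 2.942]
contact_force: [0.3, 0.4, -1.4]
opening: 0.0128
grip_force: 25.0
```

Run:
```python
from h import *
s=observe();print(s['tool_pos'],s['tool_rot'],s['qpos'])
H=np.array([.7025,.204]);d=np.array([-.980,.198]);n=np.array([-.198,-.980])
for nm in ['wrist','top','side']:
  a=cam(nm);W=cloud(*a).reshape(-1,3)
  if nm=='wrist': save(a[0],'w3.png',size=(640,480))
  A=(W[:,:2]-H)@d;B=(W[:,:2]-H)@n
  f=(W[:,2]>.183)&(W[:,2]<.196)&(B>.075)&(B<.095)&(A>.02)&(A<.29)
  g=(W[:,2]>.2)&(W[:,2]<.209)&(B>-.01)&(B<.025)&(A>.05)&(A<.3)
  for k,x in (('rim',f),('door',g)):
    if x.sum()>10: print(nm,k,x.sum(),np.polyfit(A[x],B[x],1).round(4),B[x].min().round(3),B[x].max().round(3),A[x].min().round(3),A[x].max().round(3))
  f=(W[:,2]>.25)&(W[:,2]<.29)&(B>-.01)&(B<.1)&(abs(A-.09)<.06)
  if nm=='wrist' and f.sum()>5: print('spanner?',f.sum(),A[f].min(),A[f].max(),B[f].min(),B[f].max())
```

```text
[0.60513109 0.17210072 0.26374687] [-3.14078741e+00 -1.47675892e-03  2.94154183e+00] [ 1.55470658e-01  5.19172157e-01  1.14200136e+00 -2.41809250e-04
  1.48208384e+00 -1.21525381e+00]
wrist rim 1269 [-0.0115  0.0851] 0.075 0.086 0.059 0.232
wrist door 5319 [-0.0098  0.0101] -0.0 0.016 0.06 0.227
spanner? 5018 0.038461501204429024 0.1389015543757207 0.02713958868189406 0.07398786757446087
top door 236 [-0.0129  0.0114] 0.001 0.017 0.114 0.226
side rim 227 [-0.0079  0.0871] 0.079 0.094 0.022 0.277
side door 323 [-0.009   0.0132] -0.001 0.025 0.05 0.298
```

View pics/w3.png

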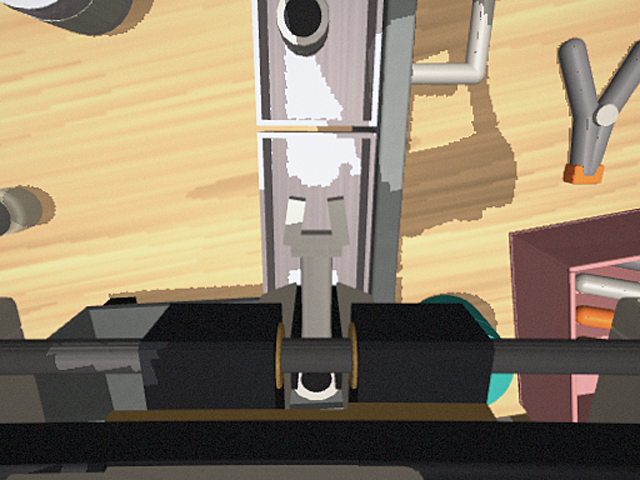

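The wrist view shows the spanner lined up with the long tray. The fork is at (315,222) and the tray walls are at (262,220) and (380,220). The socket stands in the short tray at (302,20). I lower it.

>>> send_rows --pt "0 -0.001 0 -0.03 0" --pt "0 0 0 -0.03 0" --pt "0 0 0 -0.02 0" --pt "0 0 0 0 0"

```text
time: 20.15
tool_pos: [0.6026, 0.1706, 0.1818]
tool_rot: [-3.139, -0.006, 2.94]
contact_force: [-0.5, -0.2, -1.2]
opening: 0.0128
grip_force: 25.0
```

>>> send_rows --pt "0 0 0 -0.01 0" --pt "0 0 0 -0.01 0" --pt "0 0 0 -0.007 0" --pt "0 0 0 0 0"

```text
time: 20.55
tool_pos: [0.604, 0.1718, 0.1567]
tool_rot: [-3.141, -0.001, 2.942]
contact_force: [-0.5, 0.3, -1.2]
opening: 0.0131
grip_force: 25.0
```

>>> send_rows --pt "0 0 0 -0.004 0" --pt "0.2 0 0 0 0" --pt "0.2 0 0 0 0" --pt "0.2 0 0 0 0" --pt "0.2 0 0 0.01 0"

```text
time: 21.05
tool_pos: [0.6038, 0.1718, 0.1629]
tool_rot: [-3.141, -0.002, 2.942]
contact_force: [-0.6, 0.5, -0.3]
opening: 0.0181
grip_force: 0.0
```

>>> send_rows --pt "0.2 0 0 0.03 0" --pt "0.2 0 0 0.05 0" --pt "0.2 0 0 0.05 0" --pt "0.2 -0.03 -0.04 0 0" --pt "0.2 -0.03 -0.04 0 0"

```text
time: 21.55
tool_pos: [0.5452, 0.0917, 0.2965]
tool_rot: [3.14, 0.006, 2.944]
contact_force: [0.2, -1.5, -0.3]
opening: 0.0182
grip_force: 0.0
```

>>> send_rows --pt "0.2 -0.03 -0.04 0 0" --pt "0.2 -0.03 -0.04 0 0" --pt "0.2 0 -0.04 0 0" --pt "0.2 0 -0.04 0 0" --pt "0.2 0 -0.04 0 0"

```text
time: 22.05
tool_pos: [0.4842, -0.1096, 0.2951]
tool_rot: [-3.141, 0.002, 2.942]
contact_force: [0.4, 0.8, 0.3]
opening: 0.0182
grip_force: 0.0
```

Run:
```python
from h import *
a=cam('top');W=cloud(*a).reshape(-1,3)
save(a[0],'t3.png',(150,110,400,290),(800,576))
H=np.array([.7025,.204]);d=np.array([-.980,.198]);n=np.array([-.198,-.980])
A=(W[:,:2]-H)@d;B=(W[:,:2]-H)@n
for nm,lo,hi in (('long',.024,.158),('short',.175,.275)):
  f=(B>.022)&(B<.077)&(A>lo)&(A<hi); print(nm,np.percentile(W[f,2],[2,50,90,98]).round(3))
q=W[(W[:,2]>.07)&(W[:,2]<.1)&(np.hypot(W[:,0]-.356,W[:,1])<.07)];print('tin',len(q),q.mean(0) if len(q) else 0)
```

```text
long [-0.002  0.145  0.152  0.155]
short [-0.003  0.144  0.18   0.184]
tin 858 [ 0.35619184 -0.00110438  0.08391635]
```

View pics/t3.png

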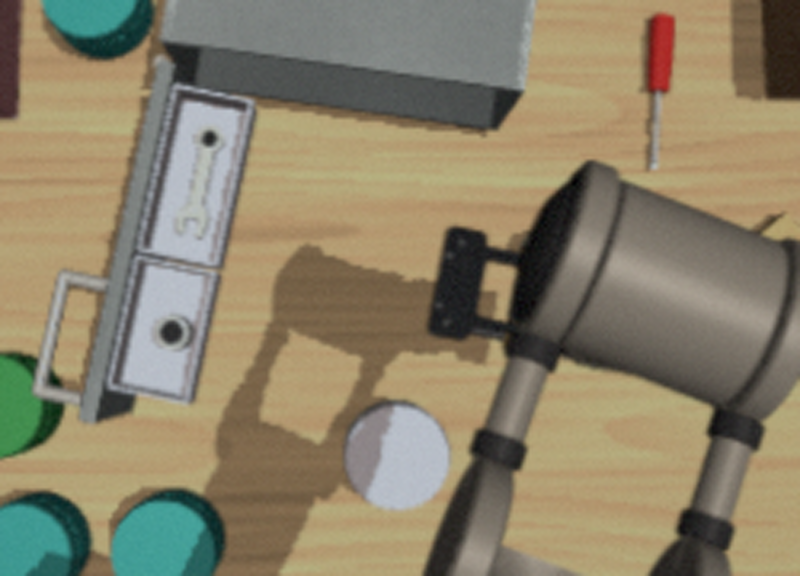

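The crop shows the spanner flat in the long tray (200,185) and the socket standing in the short tray (172,332). The door is wide open, the tin is clear at (398,455), and the robot is touching nothing.

```bash
python3 -c "from cell import *; print(hand_in())"
```

```text
the job is handed in; nothing more can be done
None
```

The job is done and handed in at about 22 s: the tin was slid clear and is upright, the door is open about 93°, the socket is in the short tray, the spanner is in the long tray, and the other things were left where they were.

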